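Wedge up the front of a laboratory balance on its stone slab and hold it

TASK

The balance on the stone slab needs levelling: pick up the light grey levelling wedge from the bench and set it flat on the bare ledge of the slab in front of the balance, thin end pointing in under the middle of the balance's front edge. Then push it in between the two front feet until both of them have just come clear of the stone, by two or three millimetres and no more, and finish while still gripping the wedge there, so that a colleague can turn the feet. Lift the balance with the wedge alone: do not touch it with the robot or shove it along the slab, and leave everything else where it stands.

Things in the scene. Friction and masses are not known exactly. Their poses are not given: they have to be found in the camera images.
- slab: dark grey stone slab, 350 (its x) x 230 (its y) x 30 mm high, fixed on the green bench. Origin at the centre of its underside; z up, x along it from the ledge end to the rear. The balance stands on its rear part; the front 115 mm or so (-x) is the bare ledge, its top 30 mm above the bench. A small steel weight stands in the front corner at +y of the ledge.
- balance: loose balance with round pan, 215 (its x) x 170 (y) x 73 mm, 1.2 to 1.9 kg on four rubber feet, display front towards the ledge. Origin on the slab's top under its centre; x front to rear, y left, z up. Flat underside 12 mm above the soles; front edge 107.5 mm before the origin. Front feet 80 mm before it, 65 mm to either side, 24 mm across; rear feet 85 mm behind: it tips about these.
- front_edge (a point): middle of the lower front edge of the balance, the edge that the wedge's ramp takes, 12 mm above the slab's top; axes as the balance's
- foot_front_left (a point): centre of the sole of the balance's left front foot: on the slab's top (30 mm above the bench) while it stands
- foot_front_right (a point): the same for the right front foot
- wedge_grip (a point): centre of the upright rib of the light grey plastic wedge (139 x 32 mm, 110 g), 22 mm above its sole; x to the thin nose, z up. Rib 34 (x) x 22 mm thick (y), 44 high from the sole; grasp across its thickness. A 3 mm sole plate juts 5 mm past it on both sides. The slippery ramp ahead falls evenly from 22 mm high (17 mm ahead of this point) to 4 mm at the nose (122 mm ahead)
- wedge_nose (a point): middle of the wedge's nose (thin end), at its sole, 122 mm ahead of the rib's centre
- packing_block: flat light grey plastic block 75 x 36 x 22 mm lying on the bench, no ramp and no rib; not needed. Origin under its centre
- weight: steel calibration weight with a knob, 32 mm across, 50 mm high, on the ledge's corner; stays. Origin under its centre
- beaker: clear beaker, 64 mm across, 85 mm high; stays
- loading_station: black L-shaped tube stand 75 x 135 x 62 mm with two upright tubes reaching 117 mm high; stays
- reagent_bottle: white bottle 50 mm across, 90 mm high; stays
- marker: pen 137 mm long lying on the bench; stays
- weigh_dishes: square white weighing dishes 85 x 85 x 18 mm on the bench; stay
Things that resemble listed ones, but are neither listed nor needed, are in the scene too. What is shaped like the packing_block but pink is not meant.

How it is judged:
By the outcome, as a careful person would: the job done as asked, in the order asked, and still so for the second after the job is handed in, while the arm keeps its last pose, push and grip.
It also fails if it takes over 48 s, if anything falls off the work surface, if the arm or the gripper's body presses on something with over 40 N, if the wrist force passes 120 N, or if a joint passes its speed limit or range.

ROBOT

A 6-joint arm with a two-finger parallel gripper is mounted at the origin on the work surface. World frame = base frame: x ahead of the robot, y to its left, z up, the work surface at z = 0. Lengths are in m, angles in rad, forces in N, time in s.
With the tool pointing down it reaches from about 0.275 to 0.725 m from the base axis. Payload 15.9 kg.
Tool frame: the origin (TCP) lies at the very end of the fingers, on their centre line; the grasp point (between the pads) lies arm.grip_point_offset behind it (arm.grip_point_offset is the distance from the TCP to the grasp point, in m); z points along the fingers, y is the direction in which the jaws open and shut (so a half turn about z gives the same grasp; the last joint's range is limited). The gripper opens to 85 mm and grips with 20 to 120 N. Pads are 22 mm wide; open, the fingers measure 114 mm over their backs; the gripper's body (76 mm by 85 mm) begins 54 mm behind the grasp point. The pads swing forward as they close: fully open they stand 13 mm farther back than shut.
Start: joints at [1.103, 0.213, -0.034, 1.323, 0, 1.571], TCP at [0.225, 0.446, 0.231] pointing down, gripper open.
Joint ranges: [-2.98, 2.98], [-0.74, 1.72], [-1.14, 1.35], [-2.1, 2.04], [-1.57, 1.44], [-3.14, 3.14]. Speed limits (rad/s): [1.89, 1.89, 2.39, 2.57, 3.14, 3.14].

INTERFACE

Orientations are given as a unit quaternion [w, x, y, z].
In Python, from plant import arm, imaging, ticket, finder gives the robot as it stands.
- The arm moves only by the shell command python3 -m pendant 'ROWS' [FORCE]. ROWS is JSON, a list of rows, each an object of numbers: "hand": the gripper command: -1 is fully open, 1 is shut, values between are in proportion; "x", "y", "z": the shift along the tool's x, y, z in mm; "wx", "wy", "wz": the turn, a rotation vector about the tool's x, y, z in degrees. A call has 1 to 12 rows; each row is the pose to reach, as a shift and turn from the pose measured when the call began, along the tool's axes at that moment; what a row does not reach only later rows make up. A row lasts 1/12 s, in which the tool goes at most 41.7 mm and 7.16 degrees, less where a joint would pass 70% of its speed; a pose out of reach is approached as far as the arm can. A call with a gripper value outside its range is refused whole. The fingers move at their own pace and stop on an object; FORCE is the grip in N (left out, the last holds). Time passes only in rows, so rows that repeat a pose let the fingers close. It gives the time, the measured TCP pose, the force and the opening at its end, in the units of the state.
- arm.get_obs(): the state, without advancing time (a new reading comes with each control period).
- imaging.camera(name): name is "scene" or "top"; returns the picture (480x640x3 uint8, blue, green, red); there is no depth.
- imaging.calibration(name): a dict with "vfov" (degrees; the focal length in pixels is half the picture's height over the tangent of half this angle, whatever the lens; pixels are square), "cx", "cy" (the principal point, pixels), "extrinsics" (4x4, takes a point from camera to world coordinates). Camera axes: x right, y down, z forward; pixel columns grow to the right and rows downward; lengths in m; the calibration is good to about 2 mm. A picture is of the moment at which its call begins. calibration takes no time and is no camera call.
- ticket.job_done(): hands the job in, once; it reports no verdict.
Trained networks look in the newest picture that a camera, given by its name, has taken for a name from the list of things; names that differ only in an ending like _2 or _b are one class to them, and where a whole thing is asked for, a point or a joint stands for the part that bears it (a point fixed in the world has none). Each returns a list of dicts, best first, with "p" (0 to 1); they miss things now and then, are a little off and sometimes report something else, mostly with a low value. They report only what shows in the picture. A call takes as long as a camera call. They do not tell look-alikes from the thing itself.
- finder.find_in(thing, camera): "extent" ([left, top, right, bottom] in pixels, round what is visible of it).
- finder.tip_of(thing, camera): "point" ([column, row] in pixels: a listed point, or the origin of a listed thing).
The state is a dict: "time": time; "joint_positions": joint angles; "joint_vel": joint speeds; "tau": joint torques, N m; "tool_pos": TCP position; "orientation": TCP orientation; "ft_force": force on the tool from outside, world axes, zero at the start; "moment": the same for the moment, N m; "opening": opening from 0.0 (shut) to 1.0 (fully open).
Only numpy, scipy, OpenCV 4.12 (cv2) and the standard library are available. Lean on these libraries where they do the work, as an engineer would, in place of code of your own. Each camera call takes 0.05 s, during which the arm holds its last target.

## Working session

There is one attempt and no reset: what is moved stays moved. The work goes in short steps, Python scripts to look and compute and a shell command to move; the robot and the scene stay as the last step left them, time stands still between calls to the robot, and variables do not carry over. Pictures are saved under pics/ and viewed, and the job is handed in when it is done.

```bash
ls; mkdir -p pics; python3 - <<'E'
from plant import arm, imaging, ticket, finder
import cv2,numpy as np
for n in ("scene","top"):
    im=imaging.camera(n); cv2.imwrite(f"pics/{n}0.png",im)
    c=imaging.calibration(n); print(n,c["vfov"],c["cx"],c["cy"]); print(np.round(c["extrinsics"],4).tolist()); print({k:v for k,v in c.items() if k not in("vfov","cx","cy","extrinsics")})
o=arm.get_obs(); print(o); print(arm.grip_point_offset)
E
```

```text
pics
scene 45.99880878610092 322.8041418709506 243.94702936353485
[[0.5655, 0.6149, -0.5496, 1.2516], [0.8247, -0.4174, 0.3816, -0.6014], [0.0052, -0.6691, -0.7432, 1.016], [0.0, 0.0, 0.0, 1.0]]
{}
top 54.93318231330497 324.2730318166345 226.76502600362747
[[-0.0086, -0.9832, 0.1823, 0.3487], [-0.9999, 0.0058, -0.016, -0.1094], [0.0146, -0.1824, -0.9831, 1.0993], [0.0, 0.0, 0.0, 1.0]]
{}
{'time': 0.1, 'joint_positions': array([ 1.10298807e+00,  2.13335047e-01, -3.49507747e-02,  1.32353689e+00,
        5.88999158e-06,  1.57080126e+00]), 'joint_vel': array([-0.00129737, -0.00248196,  0.00269784, -0.00010894,  0.00087245,
        0.00046528]), 'tau': array([ 2.22637886e-03, -6.87250042e+01,  4.87803304e+01,  1.22284319e-02,
        1.71634556e-04, -5.14159535e-05]), 'tool_pos': array([0.22532625, 0.44600777, 0.23086971]), 'orientation': array([-1.21809989e-04,  2.31779464e-01,  9.72768224e-01, -4.98536068e-04]), 'ft_force': array([-0.33000933, -0.46970719, -0.36342543]), 'moment': array([ 0.00296099, -0.04393183, -0.02776101]), 'opening': 0.9992314512272712}
0.0187
```

View pics/scene0.png

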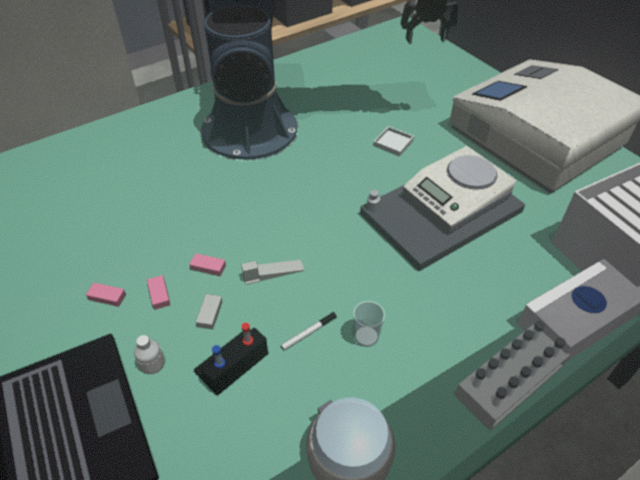

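View pics/top0.png

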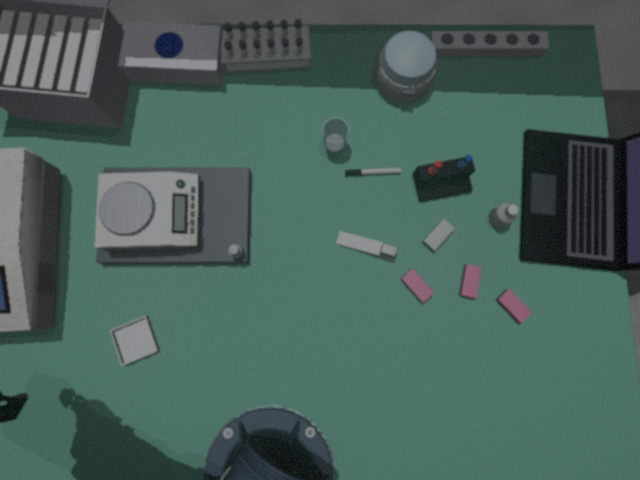

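Top picture: slab (97–250, 168–265) with the balance on its left part (its front is at column 199), and the weight at (236,252). The wedge runs from its nose at (338,239) to its rib at (388,252). Could be taken for the wedge: the light grey block without a rib at (438,236), and the pink blocks at (417,286), (471,281) and (514,306). By the description, the one with a ramp and rib at (366,245) is the wedge. I'll check that in a crop.

```bash
cat > h.py <<'E'
from plant import arm, imaging, ticket, finder
import cv2,numpy as np
def cal(n):
    c=imaging.calibration(n); f=240/np.tan(np.radians(c["vfov"]/2)); return f,c["cx"],c["cy"],np.array(c["extrinsics"])
def back(n,p,z):
    f,cx,cy,E=cal(n); d=E[:3,:3]@np.array([(p[0]-cx)/f,(p[1]-cy)/f,1]); o=E[:3,3]; return o+d*(z-o[2])/d[2]
def proj(n,P):
    f,cx,cy,E=cal(n); q=(np.atleast_2d(P)-E[:3,3])@E[:3,:3]; return np.c_[cx+f*q[:,0]/q[:,2],cy+f*q[:,1]/q[:,2]]
E
python3 - <<'E'
from h import *
ims={}
for n in ("scene","top"):
    ims[n]=imaging.camera(n)
    for t,z in (("wedge_grip",.022),("wedge_nose",0),("front_edge",.042),("foot_front_left",.03),("foot_front_right",.03),("slab",0),("balance",.03),("weight",.03)):
        for d in finder.tip_of(t,n)[:2]:
            print(n,t,round(d["p"],2),np.round(d["point"],1),np.round(back(n,d["point"],z)[:2],4))
a=cv2.resize(ims["top"][220:280,320:460],None,fx=5,fy=5,interpolation=cv2.INTER_CUBIC)
b=cv2.resize(ims["top"][155:275,85:265],None,fx=4,fy=4,interpolation=cv2.INTER_CUBIC)
c=cv2.resize(ims["scene"][140:290,220:530],None,fx=2.5,fy=2.5,interpolation=cv2.INTER_CUBIC)
cv2.imwrite("pics/a1.png",a);cv2.imwrite("pics/b1.png",b);cv2.imwrite("pics/c1.png",c)
print(arm.get_obs()["time"])
E
```

```text
scene wedge_grip 0.86 [247.8 274. ] [ 0.4966 -0.2826]
scene wedge_nose 0.7 [364.9 334.8] [ 0.7632 -0.1522]
scene wedge_nose 0.67 [302.3 264.5] [ 0.5266 -0.156 ]
scene front_edge 0.6 [424.9 214.2] [0.5905 0.1597]
scene foot_front_left 0.76 [414.6 196.3] [0.519  0.1902]
scene foot_front_left 0.63 [454.7 195.1] [0.573  0.2778]
scene foot_front_right 0.86 [452.1 226.7] [0.6516 0.1952]
scene slab 0.82 [441.1 210.2] [0.5743 0.2365]
scene slab 0.5 [453.  198.1] [0.5583 0.2929]
scene balance 0.6 [450.1 196.4] [0.57   0.2648]
scene balance 0.55 [309.9 334. ] [ 0.7125 -0.2576]
scene weight 0.62 [248.7 273.2] [ 0.5018 -0.2823]
scene weight 0.53 [370.  203.9] [0.4774 0.0793]
top wedge_grip 0.95 [386.  253.5] [ 0.4836 -0.2716]
top wedge_nose 0.61 [334.9 236.7] [ 0.528  -0.1527]
top wedge_nose 0.37 [193.1 186.2] [0.6556 0.1935]
top front_edge 0.56 [198.8 209. ] [0.5887 0.1663]
top foot_front_left 0.58 [189.5 236.2] [0.5264 0.1884]
top foot_front_right 0.75 [194.6 185.1] [0.6499 0.1818]
top slab 0.49 [434.5 232.3] [ 0.5373 -0.3945]
top balance 0.73 [153.5 214.7] [0.5782 0.2751]
top balance 0.73 [190.3 187.1] [0.645  0.1918]
top weight 0.67 [239.2 254.4] [0.4828 0.0715]
1.0
```

View pics/a1.png

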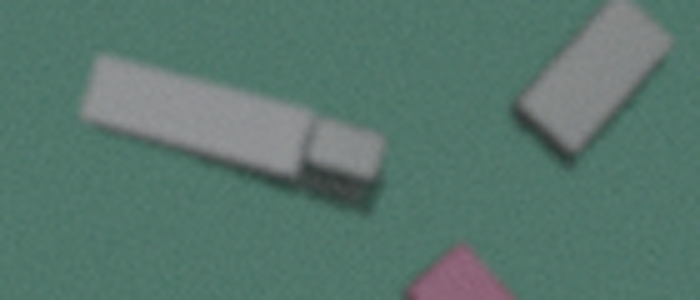

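View pics/b1.png

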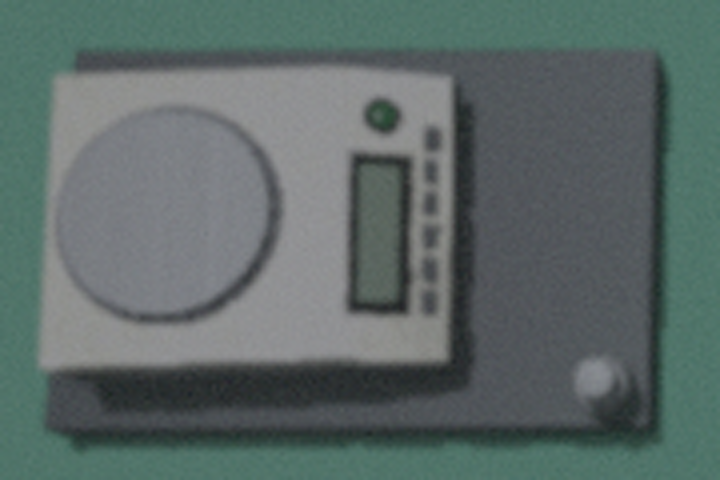

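View pics/c1.png

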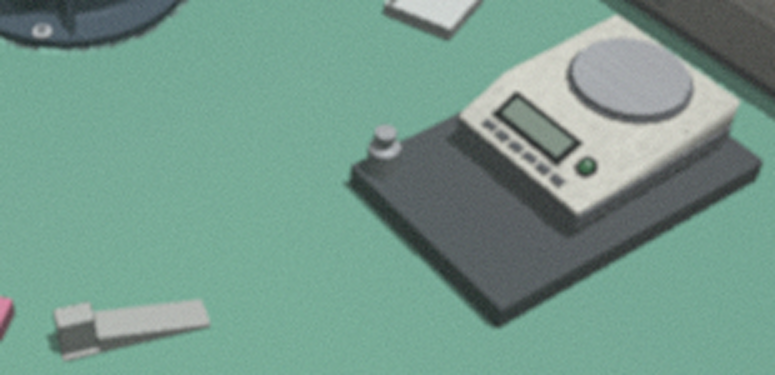

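The crop a1 shows the ramp and the rib: wedge confirmed, nose to the left. The block at (438,236) is flat with no rib. I'll zoom in further to fit poses.

```bash
python3 - <<'E'
from h import *
ims={n:np.mean([imaging.camera(n).astype(np.float32) for _ in range(3)],0) for n in("scene","top")}
np.savez("avg.npz",**ims)
def crop(n,x0,y0,x1,y1,s,name):
    a=cv2.resize(ims[n][y0:y1,x0:x1],None,fx=s,fy=s,interpolation=cv2.INTER_CUBIC)
    a=cv2.convertScaleAbs(np.clip(a,0,255).astype(np.uint8),alpha=1.5)
    for k in range(x0,x1,10):
        cv2.putText(a,str(k),(int((k-x0+.5)*s),9),0,.35,(0,255,255),1); cv2.line(a,(int((k-x0+.5)*s),10),(int((k-x0+.5)*s),16),(0,255,255),1)
    for k in range(y0,y1,10):
        cv2.putText(a,str(k),(0,int((k-y0+.5)*s)),0,.35,(0,255,255),1); cv2.line(a,(24,int((k-y0+.5)*s)),(30,int((k-y0+.5)*s)),(0,255,255),1)
    cv2.imwrite(name,a)
crop("scene",230,250,310,290,10,"pics/d1.png")
crop("scene",350,140,530,270,4.4,"pics/d2.png")
E
```

```text
(no output)
```

View pics/d1.png

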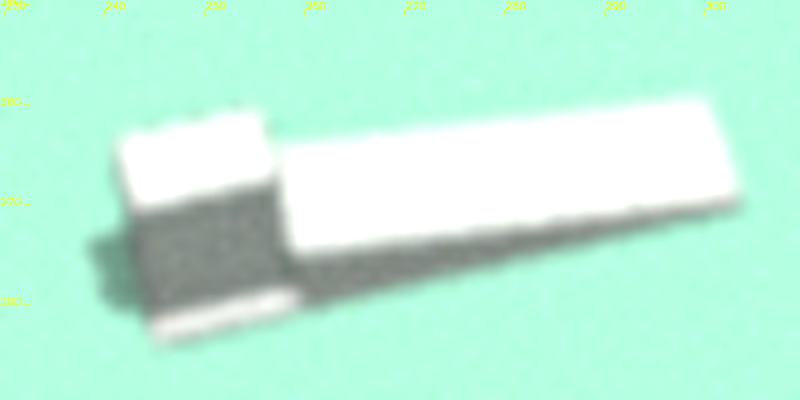

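View pics/d2.png

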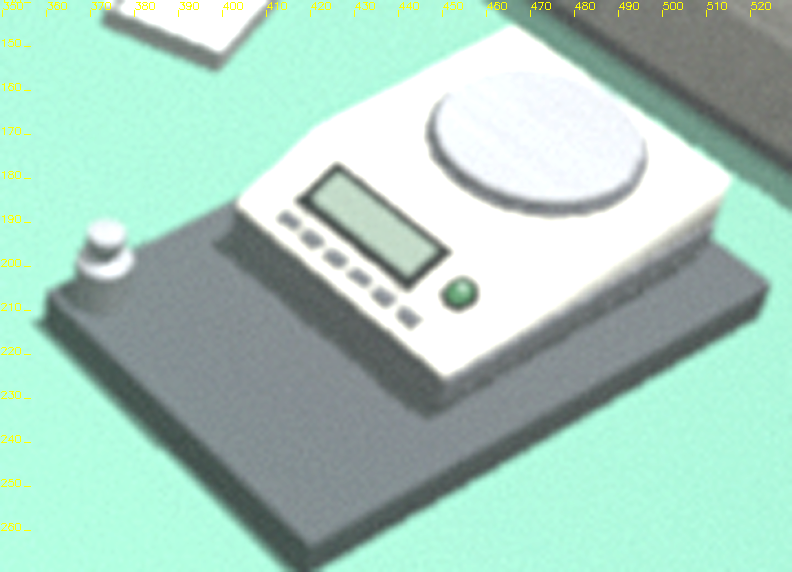

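```bash
cat > fit.py <<'E'
from h import *
from scipy.optimize import least_squares
def fit(model,obs,x0):
    def pose(p,P):
        c,s=np.cos(p[2]),np.sin(p[2]); P=np.atleast_2d(P); return np.c_[p[0]+c*P[:,0]-s*P[:,1],p[1]+s*P[:,0]+c*P[:,1],P[:,2]]
    def r(p):
        return np.concatenate([(proj(n,pose(p,[P]))[0]-px) for n,P,px in obs])
    s=least_squares(r,x0,loss="soft_l1"); print(model,np.round(s.x[:2]*1000,1),round(np.degrees(s.x[2]),2)); print(np.round(r(s.x).reshape(-1,2),1).tolist()); return s.x
if __name__=="__main__":
    W=[("scene",(-.017,.011,.044),(241.3,263.7)),("scene",(.017,.011,.044),(255.5,260.3)),("scene",(.017,-.011,.044),(257.3,267.7)),("scene",(-.017,-.011,.044),(243.3,270.3)),
     ("scene",(.122,.016,.004),(300.5,259.0)),("scene",(.122,-.016,.004),(303.7,270.0)),("scene",(.017,-.016,.022),(258.5,275.0)),
     ("top",(.122,-.016,.004),(339.0,230.6)),("top",(.122,.016,.004),(336.0,244.0)),("top",(.017,-.016,.022),(382.,241.2)),("top",(.017,.016,.022),(379.2,255.6)),
     ("top",(.017,-.011,.044),(383.2,243.2)),("top",(-.017,-.011,.044),(396.8,246.2)),("top",(-.017,.011,.044),(395.2,255.8)),("top",(.017,.011,.044),(380.6,252.8))]
    w=fit("wedge",W,[.49,-.27,1.2]); fit("wedge top",W[7:],w); fit("wedge scene",W[:7],w)
    S=[("top",(-.175,-.115,.03),(248.6,168.1)),("top",(-.175,.115,.03),(247.6,261.6)),("top",(.175,.115,.03),(96.1,261.6)),("top",(.175,-.115,.03),(104.1,167.6)),
     ("scene",(-.175,.115,.03),(359.7,205.9)),("scene",(-.175,-.115,.03),(420,264)),("scene",(.175,-.115,.03),(524,204.3))]
    s=fit("slab",S,[.58,.24,1.57]); fit("slab top",S[:4],s); fit("slab scene",S[4:],s)
    B=[("fr",(450.6,225.9),(197.9,174.1)),("fl",(402.9,186.1),(196.4,245.4)),("rr",(515.9,180.4),(98.3,172.6)),("rl",(466.1,145.2),(94.6,247.1))]
    for nm,a,b in B:
        q=least_squares(lambda X:np.r_[proj("scene",X)[0]-a,proj("top",X)[0]-b],[.58,.25,.06]); print(nm,np.round(q.x*1000,1),np.round(q.fun,1))
E
python3 fit.py
```

```text
wedge [ 491.9 -275.2] 73.29
[[-1.1, -0.5], [-0.5, -0.6], [-0.0, -0.8], [-1.0, 0.1], [-0.9, -0.0], [-0.2, -1.0], [0.1, -0.3], [0.1, -0.0], [-0.5, -0.8], [0.2, 0.3], [-0.5, -1.1], [-0.3, -1.0], [0.3, 0.1], [-0.5, -0.5], [-0.1, -1.6]]
wedge top [ 490.6 -275.6] 73.55
[[0.2, 0.7], [-0.4, -0.1], [0.3, 0.9], [-0.3, -0.6], [-0.1, -0.5], [0.5, 0.6], [-0.3, 0.1], [0.1, -1.0]]
wedge scene [ 493.4 -274.8] 72.81
[[-0.6, -0.2], [0.1, -0.2], [0.4, -0.4], [-0.6, 0.4], [-0.2, 0.6], [0.3, -0.3], [0.5, 0.2]]
slab [581.1 226.6] 90.04
[[1.0, -1.8], [0.1, -0.1], [-0.6, 1.0], [-0.9, -0.7], [-1.2, -0.2], [-0.8, -0.0], [0.9, -0.4]]
slab top [580.3 226. ] 89.8
[[1.5, -1.2], [0.1, 0.5], [-0.6, 1.1], [-0.4, -0.7]]
slab scene [581.8 227.2] 90.22
[[-0.8, 0.0], [-0.1, 0.2], [1.2, -0.5]]
fr [667.4 166.9  62.7] [-0.3  0.1 -0.2 -0.2]
fl [499.7 162.6  64.3] [-0.1  0.  -0.1 -0. ]
rr [662.2 381.6  93.5] [-0.1  0.1 -0.1 -0.1]
rl [493.4 376.4  93.8] [-0.4  0.2 -0.3 -0.2]
```

```bash
cat > mv.py <<'E'
from h import *
import sys
from scipy.spatial.transform import Rotation as R
def go(x,y,z,jaw):
    """shift/turn (tool axes, mm/deg) to TCP world mm pose, tool down, jaw axis at world angle jaw deg"""
    o=arm.get_obs(); q=o["orientation"]; A=R.from_quat([q[1],q[2],q[3],q[0]])
    d=A.inv().apply(np.array([x,y,z])-1000*o["tool_pos"])
    best=None
    for j in (jaw,jaw+180):
        c,s=np.cos(np.radians(j)),np.sin(np.radians(j)); T=R.from_matrix(np.array([[s,c,0],[-c,s,0],[0,0,-1]]).astype(float))
        v=np.degrees((A.inv()*T).as_rotvec())
        if best is None or np.linalg.norm(v)<np.linalg.norm(best): best=v
    print("t",round(o["time"],2),"tcp",np.round(1000*o["tool_pos"],1),"shift",np.round(d,1),"turn",np.round(best,2),"F",np.round(o["ft_force"],2),"M",np.round(o["moment"],2),"op",round(o["opening"],3))
    print("toolx",np.round(A.apply([1,0,0]),4),"tooly",np.round(A.apply([0,1,0]),4))
if __name__=="__main__": go(*map(float,sys.argv[1:]))
E
python3 mv.py 492 -275 120 163.3
```

```text
Traceback (most recent call last):
  File "mv.py", line 15, in <module>
    if __name__=="__main__": go(*map(float,sys.argv[1:]))
                             ~~^^^^^^^^^^^^^^^^^^^^^^^^^^
  File "mv.py", line 10, in go
    c,s=np.cos(np.radians(j)),np.sin(np.radians(j)); T=R.from_matrix(np.array([[s,c,0],[-c,s,0],[0,0,-1]]).astype(float))
                                                       ~~~~~~~~~~~~~^^^^^^^^^^^^^^^^^^^^^^^^^^^^^^^^^^^^^^^^^^^^^^^^^^^^^
  File "scipy/spatial/transform/_rotation.pyx", line 1143, in scipy.spatial.transform._rotation.Rotation.from_matrix
ValueError: Non-positive determinant (left-handed or null coordinate frame) in rotation matrix 0: [[ 0.28736052 -0.95782249  0.        ]
 [ 0.95782249  0.28736052  0.        ]
 [ 0.          0.         -1.        ]].
```

```bash
sed -i 's/\[\[s,c,0\],\[-c,s,0\]/[[-s,c,0],[c,s,0]/' mv.py; python3 mv.py 492 -275 120 163.3
```

```text
t 1.3 tcp [225.4 446.3 231.3] shift [-563.2 -523.6  111.3] turn [ 0.  -0.  79.9] F [0.14 0.63 0.36] M [-0.04  0.02  0.02] op 1.003
toolx [-0.8926  0.4509  0.    ] tooly [4.509e-01 8.926e-01 1.000e-04]
```

```bash
python3 -m pendant '[{"hand":-1,"x":-563,"y":-524,"z":60,"wz":80},{"hand":-1,"x":-563,"y":-524,"z":60,"wz":80},{"hand":-1,"x":-563,"y":-524,"z":60,"wz":80},{"hand":-1,"x":-563,"y":-524,"z":60,"wz":80},{"hand":-1,"x":-563,"y":-524,"z":60,"wz":80},{"hand":-1,"x":-563,"y":-524,"z":60,"wz":80},{"hand":-1,"x":-563,"y":-524,"z":60,"wz":80},{"hand":-1,"x":-563,"y":-524,"z":60,"wz":80},{"hand":-1,"x":-563,"y":-524,"z":60,"wz":80},{"hand":-1,"x":-563,"y":-524,"z":60,"wz":80},{"hand":-1,"x":-563,"y":-524,"z":60,"wz":80},{"hand":-1,"x":-563,"y":-524,"z":60,"wz":80}]' 40; python3 mv.py 492 -275 100 163.3
```

```text
t 1.3 tcp [225.4 446.3 231.3] shift [-563.2 -523.6  131.3] turn [ 0.  -0.  79.9] F [0.14 0.63 0.36] M [-0.04  0.02  0.02] op 1.003
toolx [-0.8926  0.4509  0.    ] tooly [4.509e-01 8.926e-01 1.000e-04]$[0]: bad value
```

```bash
python3 -m pendant '[{"hand":-1,"x":-350,"y":-325,"z":60,"wx":0,"wy":0,"wz":60},{"hand":-1,"x":-350,"y":-325,"z":60,"wx":0,"wy":0,"wz":60},{"hand":-1,"x":-350,"y":-325,"z":60,"wx":0,"wy":0,"wz":60},{"hand":-1,"x":-350,"y":-325,"z":60,"wx":0,"wy":0,"wz":60},{"hand":-1,"x":-350,"y":-325,"z":60,"wx":0,"wy":0,"wz":60},{"hand":-1,"x":-350,"y":-325,"z":60,"wx":0,"wy":0,"wz":60},{"hand":-1,"x":-350,"y":-325,"z":60,"wx":0,"wy":0,"wz":60},{"hand":-1,"x":-350,"y":-325,"z":60,"wx":0,"wy":0,"wz":60},{"hand":-1,"x":-350,"y":-325,"z":60,"wx":0,"wy":0,"wz":60},{"hand":-1,"x":-350,"y":-325,"z":60,"wx":0,"wy":0,"wz":60},{"hand":-1,"x":-350,"y":-325,"z":60,"wx":0,"wy":0,"wz":60}]' 40; python3 mv.py 492 -275 100 163.3
```

```text
time: 2.22
tool_pos: [0.3831, 0.0192, 0.1745]
orientation: [0.0, 0.687, 0.726, 0.0]
ft_force: [0.8, 1.0, 0.3]
opening: 0.999
t 2.22 tcp [383.1  19.2 174.5] shift [-299.8   92.4   74.5] turn [ 5.000e-02 -1.000e-02  1.987e+01] F [0.77 0.98 0.29] M [ 0.03 -0.12 -0.02] op 0.999
toolx [-0.0553  0.9985  0.    ] tooly [0.9985 0.0553 0.001 ]
```

```bash
python3 -m pendant '[{"hand":-1,"x":-300,"y":92,"z":74,"wz":20},{"hand":-1,"x":-300,"y":92,"z":74,"wz":20},{"hand":-1,"x":-300,"y":92,"z":74,"wz":20},{"hand":-1,"x":-300,"y":92,"z":74,"wz":20},{"hand":-1,"x":-300,"y":92,"z":74,"wz":20},{"hand":-1,"x":-300,"y":92,"z":74,"wz":20},{"hand":-1,"x":-300,"y":92,"z":74,"wz":20},{"hand":-1,"x":-300,"y":92,"z":74,"wz":20},{"hand":-1,"x":-300,"y":92,"z":74,"wz":20},{"hand":-1,"x":-300,"y":92,"z":74,"wz":20}]' ; python3 mv.py 492 -275 9 163.3; python3 - <<'E'
from h import *
for n in("top","scene"):
    im=imaging.camera(n); 
    c=im[200:300,290:430] if n=="top" else im[190:300,200:340]
    cv2.imwrite(f"pics/{n}2.png",cv2.resize(c,None,fx=5,fy=5,interpolation=cv2.INTER_CUBIC))
E
```

```text
t 2.22 tcp [383.1  19.2 174.5] shift [-299.8   92.3  165.5] turn [ 5.000e-02 -1.000e-02  1.987e+01] F [0.77 0.98 0.29] M [ 0.03 -0.12 -0.02] op 0.999
toolx [-0.0553  0.9985  0.    ] tooly [0.9985 0.0553 0.001 ]$[0]: bad value
```

View pics/scene2.png

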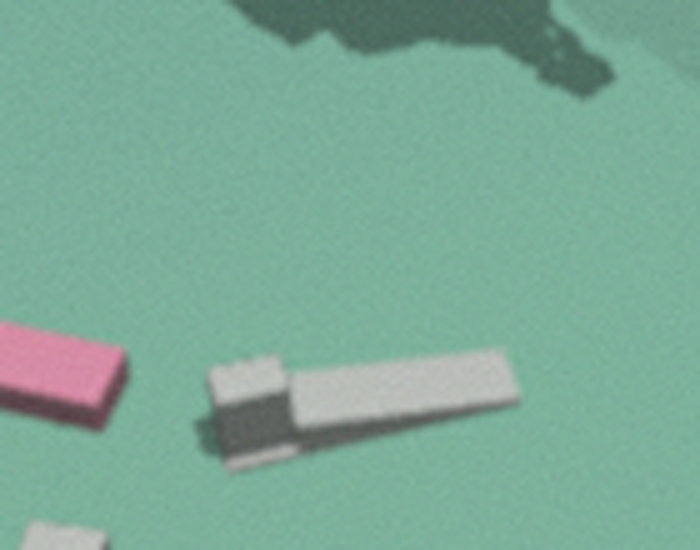

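View pics/top2.png

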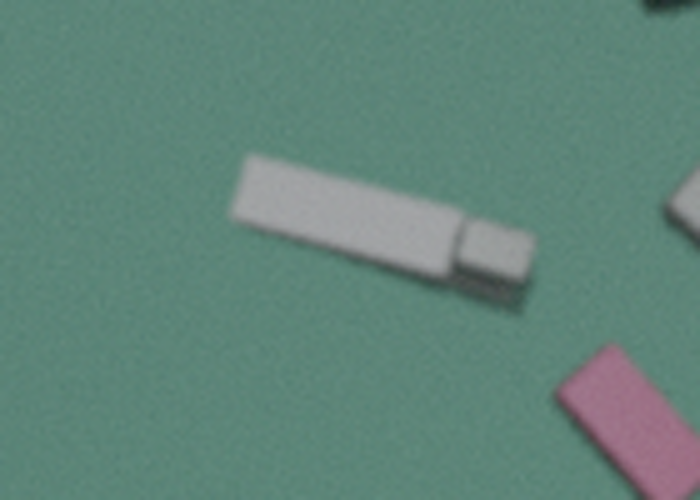

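The row was refused again; it seems every key must be present. The arm did not move, and the pictures show the wedge still free on the bench.

```bash
python3 -m pendant '[{"hand":-1,"x":-300,"y":92,"z":74,"wx":0,"wy":0,"wz":20},{"hand":-1,"x":-300,"y":92,"z":74,"wx":0,"wy":0,"wz":20},{"hand":-1,"x":-300,"y":92,"z":74,"wx":0,"wy":0,"wz":20},{"hand":-1,"x":-300,"y":92,"z":74,"wx":0,"wy":0,"wz":20},{"hand":-1,"x":-300,"y":92,"z":74,"wx":0,"wy":0,"wz":20},{"hand":-1,"x":-300,"y":92,"z":74,"wx":0,"wy":0,"wz":20},{"hand":-1,"x":-300,"y":92,"z":74,"wx":0,"wy":0,"wz":20},{"hand":-1,"x":-300,"y":92,"z":74,"wx":0,"wy":0,"wz":20},{"hand":-1,"x":-300,"y":92,"z":74,"wx":0,"wy":0,"wz":20},{"hand":-1,"x":-300,"y":92,"z":74,"wx":0,"wy":0,"wz":20}]' ; python3 mv.py 492 -275 9 163.3
```

```text
time: 3.15
tool_pos: [0.4901, -0.2797, 0.0992]
orientation: [-0.0, 0.806, 0.592, -0.001]
ft_force: [0.3, 0.9, -0.4]
opening: 1.002
t 3.15 tcp [ 490.1 -279.7   99.2] shift [ 5.1  0.6 90.2] turn [-0.07  0.04 -0.64] F [ 0.35  0.92 -0.39] M [ 0.02  0.02 -0.04] op 1.002
toolx [ 2.981e-01  9.545e-01 -7.000e-04] tooly [ 0.9545 -0.2981 -0.0012]
```

```bash
python3 -m pendant '[{"hand":-1,"x":4,"y":0.5,"z":30,"wx":0,"wy":0,"wz":-0.6},{"hand":-1,"x":4,"y":0.5,"z":60,"wx":0,"wy":0,"wz":-0.6},{"hand":-1,"x":4,"y":0.5,"z":80,"wx":0,"wy":0,"wz":-0.6},{"hand":-1,"x":4,"y":0.5,"z":90,"wx":0,"wy":0,"wz":-0.6},{"hand":-1,"x":4,"y":0.5,"z":90,"wx":0,"wy":0,"wz":-0.6}]' ; python3 mv.py 492 -275 9 163.3
python3 - <<'E'
from h import *
for n in("top","scene"):
    im=imaging.camera(n); 
    c=im[200:300,290:430] if n=="top" else im[190:300,200:340]
    cv2.imwrite(f"pics/{n}3.png",cv2.resize(c,None,fx=5,fy=5,interpolation=cv2.INTER_CUBIC))
E
```

```text
time: 3.57
tool_pos: [0.4905, -0.2743, 0.0078]
orientation: [-0.002, 0.802, 0.597, -0.001]
ft_force: [-0.5, 0.2, 0.6]
opening: 1.001
t 3.57 tcp [ 490.5 -274.3    7.8] shift [-0.2  1.6 -1.2] turn [-0.24 -0.01  0.02] F [-0.47  0.23  0.62] M [-0.03  0.01  0.06] op 1.001
toolx [2.870e-01 9.579e-01 1.000e-04] tooly [ 0.9579 -0.287  -0.0042]
```

View pics/scene3.png

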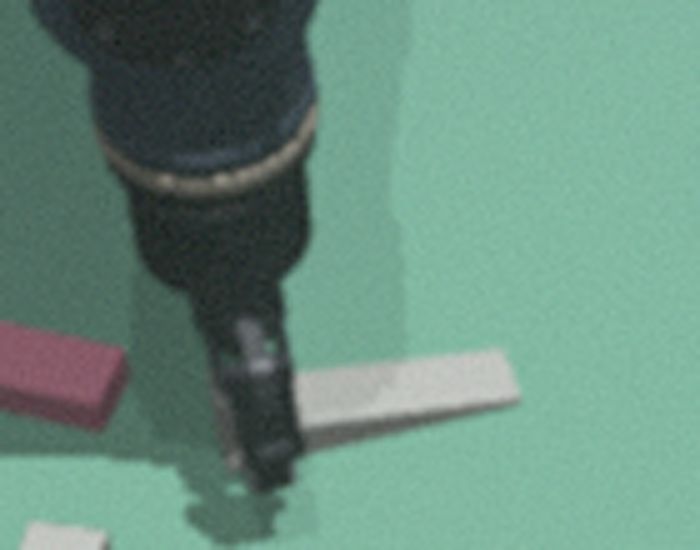

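View pics/top3.png

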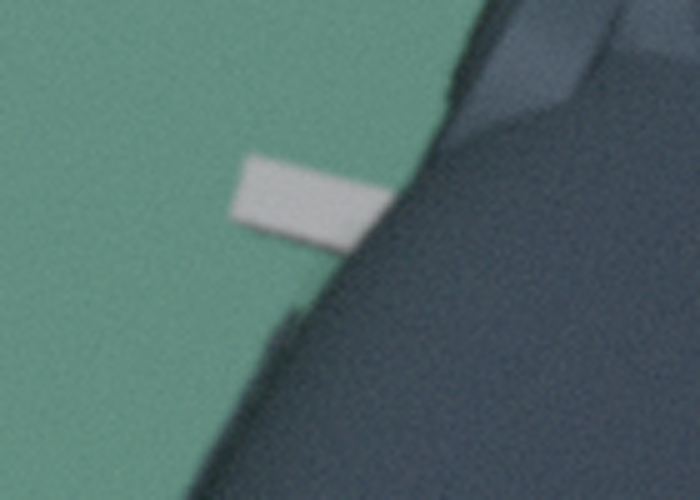

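The scene crop shows the fingers straddling the rib at about (250,280) full-frame. The wedge has not moved; its nose is still at (302,265). Closing now.

```bash
python3 -m pendant '[{"hand":1,"x":0,"y":1,"z":-1,"wx":0,"wy":0,"wz":0},{"hand":1,"x":0,"y":1,"z":-1,"wx":0,"wy":0,"wz":0},{"hand":1,"x":0,"y":1,"z":-1,"wx":0,"wy":0,"wz":0},{"hand":1,"x":0,"y":1,"z":-1,"wx":0,"wy":0,"wz":0},{"hand":1,"x":0,"y":1,"z":-1,"wx":0,"wy":0,"wz":0},{"hand":1,"x":0,"y":1,"z":-1,"wx":0,"wy":0,"wz":0},{"hand":1,"x":0,"y":1,"z":-1,"wx":0,"wy":0,"wz":0},{"hand":1,"x":0,"y":1,"z":-1,"wx":0,"wy":0,"wz":0}]' 60; python3 mv.py 492 -275 120 163.3
```

```text
time: 4.33
tool_pos: [0.4933, -0.2761, 0.0118]
orientation: [0.0, 0.802, 0.597, -0.0]
ft_force: [-0.6, 0.1, 6.7]
opening: 0.247
t 4.33 tcp [ 493.3 -276.1   11.8] shift [   0.6   -1.5 -108.2] turn [ 0.01  0.05 -0.01] F [-0.62  0.1   6.68] M [0.12 0.27 0.02] op 0.247
toolx [ 0.2874  0.9578 -0.001 ] tooly [ 9.578e-01 -2.874e-01  2.000e-04]
```

Gripped: the opening of 0.247 is about 21 mm, which matches the rib. Lifting.

```bash
python3 -m pendant '[{"hand":1,"x":0,"y":0,"z":-30,"wx":0,"wy":0,"wz":0},{"hand":1,"x":0,"y":0,"z":-60,"wx":0,"wy":0,"wz":0},{"hand":1,"x":0,"y":0,"z":-95,"wx":0,"wy":0,"wz":0},{"hand":1,"x":0,"y":0,"z":-95,"wx":0,"wy":0,"wz":0},{"hand":1,"x":0,"y":0,"z":-95,"wx":0,"wy":0,"wz":0}]' ; python3 mv.py 588 5 105 181.5
```

```text
time: 4.75
tool_pos: [0.4943, -0.2767, 0.1084]
orientation: [0.002, 0.802, 0.597, 0.0]
ft_force: [-0.4, -0.1, -1.9]
opening: 0.248
t 4.75 tcp [ 494.3 -276.7  108.4] shift [296.7   8.7   2.9] turn [  0.19   0.13 -18.21] F [-0.42 -0.09 -1.92] M [-0.04  0.04 -0.02] op 0.248
toolx [ 0.2875  0.9578 -0.0017] tooly [ 0.9578 -0.2875  0.0036]
```

```bash
python3 -m pendant '[{"hand":1,"x":37,"y":1,"z":3,"wx":0,"wy":0,"wz":-2},{"hand":1,"x":75,"y":2,"z":3,"wx":0,"wy":0,"wz":-5},{"hand":1,"x":113,"y":3,"z":3,"wx":0,"wy":0,"wz":-7},{"hand":1,"x":150,"y":4,"z":3,"wx":0,"wy":0,"wz":-9},{"hand":1,"x":187,"y":5,"z":3,"wx":0,"wy":0,"wz":-12},{"hand":1,"x":222,"y":7,"z":3,"wx":0,"wy":0,"wz":-14},{"hand":1,"x":255,"y":8,"z":3,"wx":0,"wy":0,"wz":-16},{"hand":1,"x":280,"y":9,"z":3,"wx":0,"wy":0,"wz":-18},{"hand":1,"x":292,"y":9,"z":3,"wx":0,"wy":0,"wz":-18.2},{"hand":1,"x":297,"y":9,"z":3,"wx":0,"wy":0,"wz":-18.2},{"hand":1,"x":297,"y":9,"z":3,"wx":0,"wy":0,"wz":-18.2},{"hand":1,"x":297,"y":9,"z":3,"wx":0,"wy":0,"wz":-18.2}]' ; python3 mv.py 587 32 65 181.5
cat > snap.py <<'E'
from h import *
import sys
k=sys.argv[1]
a=[np.mean([imaging.camera(n).astype(np.float32) for _ in range(int(sys.argv[2]))],0) for n in("top","scene")]
np.savez(f"s{k}.npz",top=a[0],scene=a[1])
for n,im,(x0,y0,x1,y1) in (("top",a[0],(180,150,320,260)),("scene",a[1],(320,150,480,290))):
    s=5 if n=="top" else 4.2
    c=cv2.resize(im[y0:y1,x0:x1],None,fx=s,fy=s,interpolation=cv2.INTER_CUBIC)
    c=cv2.convertScaleAbs(np.clip(c,0,255).astype(np.uint8),alpha=1.4)
    for q in range(x0,x1,20): cv2.putText(c,str(q),(int((q-x0+.5)*s),9),0,.35,(0,0,255),1)
    for q in range(y0,y1,20): cv2.putText(c,str(q),(0,int((q-y0+.5)*s)),0,.35,(0,0,255),1)
    cv2.imwrite(f"pics/{n}_{k}.png",c)
E
python3 snap.py 4 1
```

```text
time: 5.75
tool_pos: [0.5878, 0.0043, 0.1044]
orientation: [0.002, 0.698, 0.716, -0.0]
ft_force: [-0.9, -0.1, -2.1]
opening: 0.251
t 5.75 tcp [587.8   4.3 104.4] shift [27.9 -0.2 39.3] turn [ 0.1   0.18 -0.08] F [-0.94 -0.1  -2.1 ] M [-0.03  0.02 -0.03] op 0.251
toolx [-0.0249  0.9997 -0.0031] tooly [0.9997 0.0249 0.0018]
```

View pics/top_4.png

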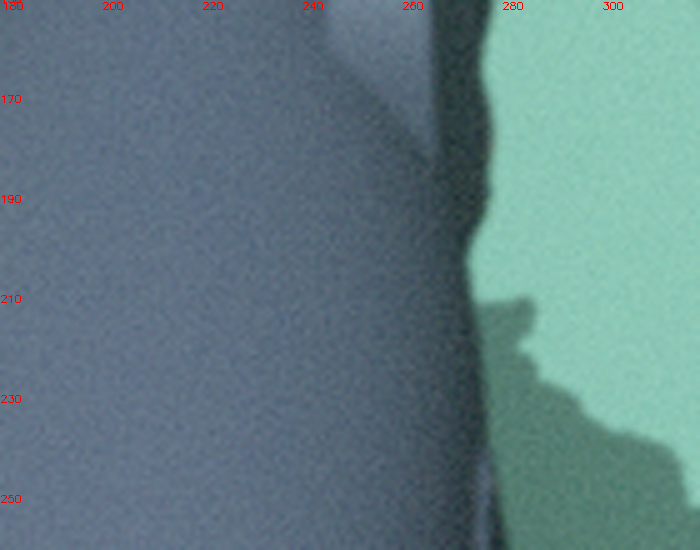

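View pics/scene_4.png

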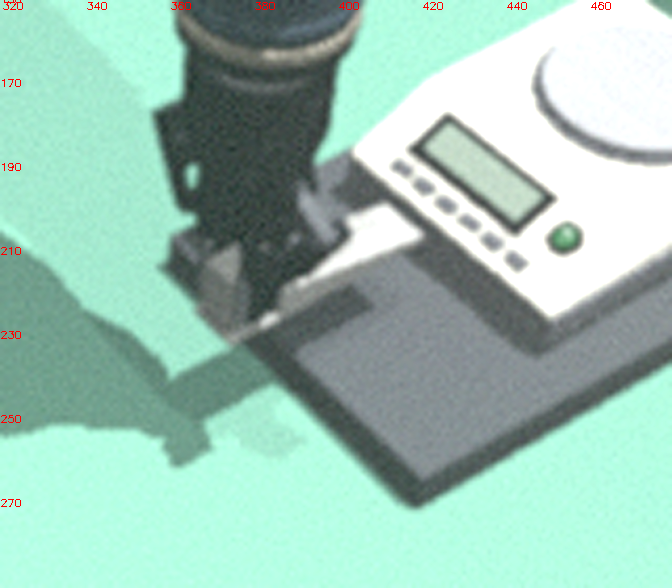

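```bash
python3 - <<'E'
from h import *
for p in ((421.2,206.6),(412.4,197.8)): print(np.round(1000*back("scene",p,.0962),1))
t=np.array([587.8,4.3]); x=np.array([-.0249,.9997]); y=np.array([-.9997,-.0249])
for s in(-16,16): print(t+x*122.5+y*s, proj("scene",np.r_[t+x*122.5+y*s,96.2]/1000))
E
```

```text
[603.5 126.9  96.2]
[569.2 129.3  96.2]
[600.74495 127.16165] [[420.51637776 205.86826916]]
[568.75455 126.36485] [[411.32206269 198.18023161]]
```

The top view is blocked by the arm. The scene crop shows the wedge held level, with its nose corners at (421,207) and (412,198). That is within about 1.5 mm of the prediction and is pointing at the middle of the front edge. Lowering towards the ledge.

```bash
python3 -m pendant '[{"hand":1,"x":9,"y":0,"z":12,"wx":0,"wy":0.2,"wz":0},{"hand":1,"x":18,"y":0,"z":24,"wx":0,"wy":0.2,"wz":0},{"hand":1,"x":25,"y":0,"z":36,"wx":0,"wy":0.2,"wz":0},{"hand":1,"x":27,"y":0,"z":46,"wx":0,"wy":0.2,"wz":0},{"hand":1,"x":27,"y":0,"z":54,"wx":0,"wy":0.2,"wz":0},{"hand":1,"x":27,"y":0,"z":56,"wx":0,"wy":0.2,"wz":0},{"hand":1,"x":27,"y":0,"z":56,"wx":0,"wy":0.2,"wz":0}]' ; python3 mv.py 587 31 42 181.5; python3 snap.py 5 1
```

```text
time: 6.43
tool_pos: [0.5871, 0.03, 0.0483]
orientation: [0.0, 0.699, 0.715, 0.001]
ft_force: [0.1, -0.8, -1.4]
opening: 0.25
t 6.43 tcp [587.1  30.   48.3] shift [ 1.  -0.1  6.3] turn [ 0.09 -0.02 -0.16] F [ 0.14 -0.84 -1.43] M [-0.11 -0.    0.02] op 0.25
toolx [-2.340e-02  9.997e-01  3.000e-04] tooly [0.9997 0.0234 0.0016]
```

View pics/scene_5.png

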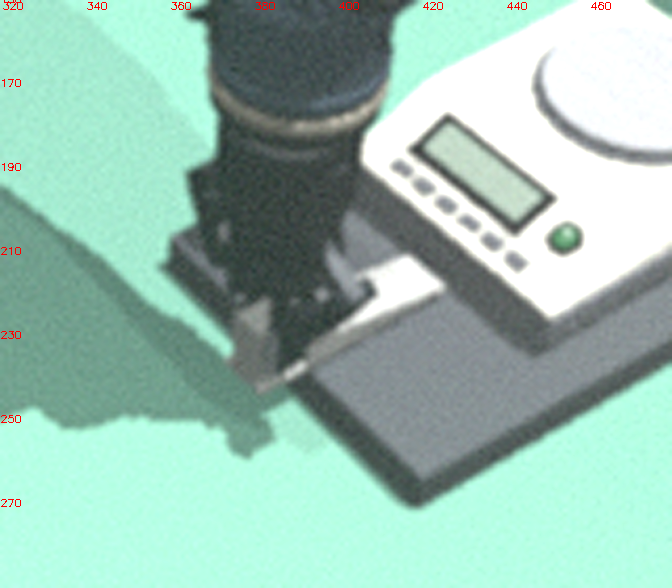

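```bash
python3 -m pendant '[{"hand":1,"x":1,"y":0,"z":2,"wx":0,"wy":0,"wz":-0.2},{"hand":1,"x":1,"y":0,"z":4,"wx":0,"wy":0,"wz":-0.2},{"hand":1,"x":1,"y":0,"z":6,"wx":0,"wy":0,"wz":-0.2},{"hand":1,"x":1,"y":0,"z":7.5,"wx":0,"wy":0,"wz":-0.2},{"hand":1,"x":1,"y":0,"z":7.5,"wx":0,"wy":0,"wz":-0.2},{"hand":1,"x":1,"y":0,"z":7.5,"wx":0,"wy":0,"wz":-0.2}]' ; python3 mv.py 586.5 51 42 181.5
```

```text
time: 7.03
tool_pos: [0.5878, 0.0312, 0.0418]
orientation: [0.001, 0.697, 0.717, 0.001]
ft_force: [0.3, -1.0, 0.8]
opening: 0.248
t 7.03 tcp [587.8  31.2  41.8] shift [19.8 -0.8 -0.2] turn [ 0.18 -0.02  0.05] F [ 0.33 -0.96  0.77] M [-0.1   0.09  0.01] op 0.248
toolx [-2.710e-02  9.996e-01  4.000e-04] tooly [0.9996 0.0271 0.0032]
```

```bash
python3 -m pendant '[{"hand":1,"x":3,"y":-0.3,"z":1.5,"wx":0.2,"wy":0,"wz":0},{"hand":1,"x":7,"y":-0.8,"z":1.5,"wx":0.2,"wy":0,"wz":0},{"hand":1,"x":11,"y":-0.8,"z":1.5,"wx":0.2,"wy":0,"wz":0},{"hand":1,"x":15,"y":-0.8,"z":1.5,"wx":0.2,"wy":0,"wz":0},{"hand":1,"x":19,"y":-0.8,"z":1.5,"wx":0.2,"wy":0,"wz":0},{"hand":1,"x":23,"y":-0.8,"z":1.5,"wx":0.2,"wy":0,"wz":0},{"hand":1,"x":27,"y":-0.8,"z":1.5,"wx":0.2,"wy":0,"wz":0},{"hand":1,"x":30,"y":-0.8,"z":1.5,"wx":0.2,"wy":0,"wz":0},{"hand":1,"x":30,"y":-0.8,"z":1.5,"wx":0.2,"wy":0,"wz":0}]' ; python3 mv.py 586 76 42 181.5; python3 snap.py 6 2
```

```text
time: 7.78
tool_pos: [0.5876, 0.0612, 0.0417]
orientation: [0.001, 0.697, 0.717, 0.001]
ft_force: [-0.6, -1.9, 16.3]
opening: 0.251
t 7.78 tcp [587.6  61.2  41.7] shift [14.8 -1.2 -0.3] turn [0.16 0.03 0.05] F [-0.62 -1.91 16.34] M [-0.52  0.19  0.01] op 0.251
toolx [-2.710e-02  9.996e-01 -5.000e-04] tooly [0.9996 0.0271 0.0028]
```

View pics/scene_6.png

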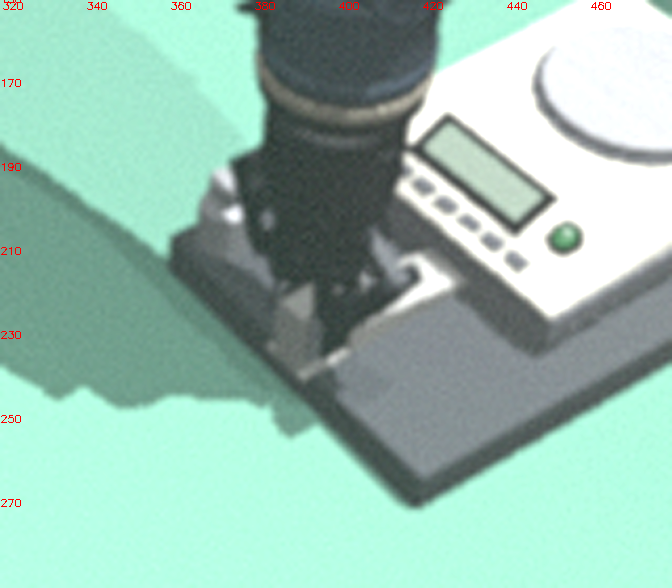

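```bash
python3 -m pendant '[{"hand":1,"x":0,"y":-0.6,"z":0.3,"wx":0.1,"wy":0,"wz":0},{"hand":1,"x":4,"y":-1.2,"z":0.3,"wx":0.1,"wy":0,"wz":0},{"hand":1,"x":8,"y":-1.2,"z":0.3,"wx":0.1,"wy":0,"wz":0},{"hand":1,"x":12,"y":-1.2,"z":0.3,"wx":0.1,"wy":0,"wz":0},{"hand":1,"x":16,"y":-1.2,"z":0.3,"wx":0.1,"wy":0,"wz":0},{"hand":1,"x":20,"y":-1.2,"z":0.3,"wx":0.1,"wy":0,"wz":0},{"hand":1,"x":22,"y":-1.2,"z":0.3,"wx":0.1,"wy":0,"wz":0},{"hand":1,"x":22,"y":-1.2,"z":0.3,"wx":0.1,"wy":0,"wz":0},{"hand":1,"x":22,"y":-1.2,"z":0.3,"wx":0.1,"wy":0,"wz":0}]' ; python3 mv.py 585.7 87 41.8 181.5; python3 snap.py 7 4
```

```text
time: 8.73
tool_pos: [0.5861, 0.0839, 0.0418]
orientation: [0.0, 0.697, 0.717, 0.001]
ft_force: [-0.3, 1.8, 6.3]
opening: 0.248
t 8.73 tcp [586.1  83.9  41.8] shift [ 3.2 -0.3 -0. ] turn [ 0.11 -0.04  0.07] F [-0.27  1.75  6.27] M [0.15 0.18 0.03] op 0.248
toolx [-2.740e-02  9.996e-01  6.000e-04] tooly [0.9996 0.0274 0.0018]
```

View pics/scene_7.png

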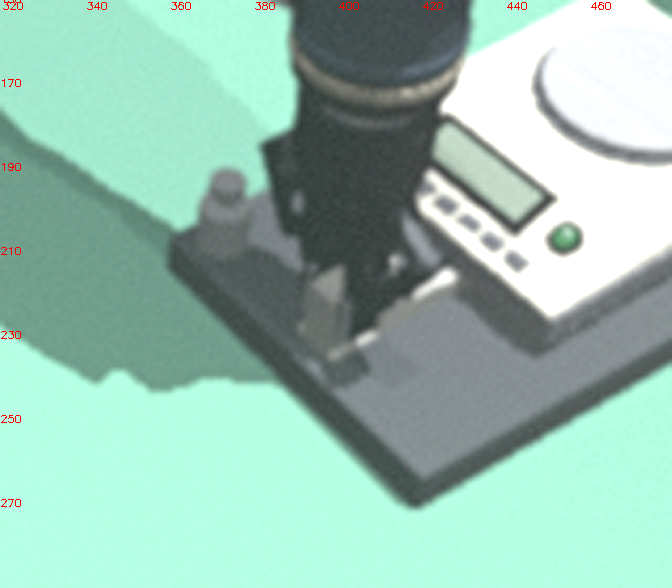

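Now about 5 mm short of the expected contact (TCP y ≈ 89). I'm keeping this picture as the baseline for the lift. Advancing slowly and watching the force.

```bash
python3 -m pendant '[{"hand":1,"x":1,"y":0,"z":0.2,"wx":0.1,"wy":0,"wz":0},{"hand":1,"x":2,"y":0,"z":0.2,"wx":0.1,"wy":0,"wz":0},{"hand":1,"x":3,"y":0,"z":0.2,"wx":0.1,"wy":0,"wz":0},{"hand":1,"x":3,"y":0,"z":0.2,"wx":0.1,"wy":0,"wz":0}]' ; python3 mv.py 585.7 89 41.8 181.5
python3 -m pendant '[{"hand":1,"x":0.7,"y":0,"z":0.1,"wx":0.1,"wy":0,"wz":0},{"hand":1,"x":1.4,"y":0,"z":0.1,"wx":0.1,"wy":0,"wz":0},{"hand":1,"x":2,"y":0,"z":0.1,"wx":0.1,"wy":0,"wz":0},{"hand":1,"x":2,"y":0,"z":0.1,"wx":0.1,"wy":0,"wz":0}]' ; python3 mv.py 585.7 91 41.8 181.5
```

```text
time: 9.47
tool_pos: [0.5862, 0.0871, 0.0418]
orientation: [0.0, 0.697, 0.717, 0.0]
ft_force: [0.1, -1.3, 5.1]
opening: 0.249
t 9.47 tcp [586.2  87.1  41.8] shift [ 1.9 -0.4 -0. ] turn [ 0.03 -0.03  0.07] F [ 0.07 -1.32  5.14] M [-0.38 -0.   -0.01] op 0.249
toolx [-2.740e-02  9.996e-01  5.000e-04] tooly [9.996e-01 2.740e-02 6.000e-04]
time: 9.8
tool_pos: [0.5863, 0.0892, 0.0418]
orientation: [-0.0, 0.697, 0.717, -0.0]
ft_force: [0.6, -1.5, 4.7]
opening: 0.246
t 9.8 tcp [586.3  89.2  41.8] shift [ 1.8 -0.6 -0. ] turn [-0.04 -0.01  0.07] F [ 0.6  -1.51  4.74] M [-0.52 -0.1   0.  ] op 0.246
toolx [-2.740e-02  9.996e-01  2.000e-04] tooly [ 9.996e-01  2.740e-02 -8.000e-04]
```

```bash
python3 -m pendant '[{"hand":1,"x":0.7,"y":0,"z":0.1,"wx":0.1,"wy":0,"wz":0},{"hand":1,"x":1.4,"y":0,"z":0.1,"wx":0.1,"wy":0,"wz":0},{"hand":1,"x":2,"y":0,"z":0.1,"wx":0.1,"wy":0,"wz":0},{"hand":1,"x":2,"y":0,"z":0.1,"wx":0.1,"wy":0,"wz":0}]' ; python3 mv.py 585.7 93 41.8 181.5
```

```text
time: 10.13
tool_pos: [0.5864, 0.0906, 0.0418]
orientation: [-0.0, 0.698, 0.717, -0.001]
ft_force: [-1.0, -8.5, 6.1]
opening: 0.25
t 10.13 tcp [586.4  90.6  41.8] shift [ 2.4 -0.6 -0. ] turn [-0.13  0.08  0.04] F [-1.05 -8.5   6.11] M [-1.61 -0.17 -0.01] op 0.25
toolx [-0.0269  0.9996 -0.0014] tooly [ 0.9996  0.0268 -0.0023]
```

Contact: Fy went from −1.5 to −8.5 N at TCP y ≈ 90 (I expected 89). Next, a check for shoving versus lifting by image registration of the balance.

```bash
cat > reg.py <<'E'
from h import *
import sys
# shift of balance patches (scene camera) vs baseline s7, sub-pixel by ECC translation
ref=np.load("s7.npz")["scene"].astype(np.float32)
im=np.mean([imaging.camera("scene").astype(np.float32) for _ in range(4)],0); np.savez("snow.npz",scene=im)
g=lambda a:cv2.GaussianBlur(cv2.cvtColor(a,cv2.COLOR_BGR2GRAY),(0,0),.8)
A,B=g(ref),g(im)
for nm,(x0,y0,x1,y1) in {"display/keys":(432,186,462,222),"fr corner":(440,200,468,236),"right edge":(462,196,490,222),"pan":(446,146,500,190),"rear corner":(495,165,525,200),"slab corner(fixed)":(400,235,440,280)}.items():
    W=np.eye(2,3,dtype=np.float32)
    try:
        cc,W=cv2.findTransformECC(A[y0:y1,x0:x1],B[y0:y1,x0:x1],W,cv2.MOTION_TRANSLATION,(3,200,1e-6)); print(nm,"du,dv px",np.round(W[:,2],2),"cc",round(cc,3))
    except cv2.error as e: print(nm,"fail")
o=arm.get_obs(); print("t",round(o["time"],2),np.round(o["tool_pos"]*1000,1),np.round(o["ft_force"],1))
# expected px per mm
for nm,P in {"front":(.62,.165,.06),"pan":(.58,.29,.1)}.items():
    P=np.array(P); p0=proj("scene",P)[0]
    for ax,d in (("x",(1e-3,0,0)),("y",(0,1e-3,0)),("z",(0,0,1e-3))): print(nm,ax,np.round(proj("scene",P+d)[0]-p0,3),end=" ")
    print()
E
python3 reg.py
```

```text
display/keys du,dv px [ 0.01 -0.06] cc 0.999
fr corner du,dv px [ 0.06 -0.05] cc 0.999
right edge du,dv px [ 0.01 -0.01] cc 1.0
pan du,dv px [ 0.01 -0.01] cc 1.0
rear corner du,dv px [ 0.01 -0.  ] cc 1.0
slab corner(fixed) du,dv px [ 0.01 -0.  ] cc 0.999
t 10.33 [586.4  90.6  41.8] [-0.8 -7.3  5.6]
front x [0.283 0.246] front y [ 0.313 -0.167] front z [ 0.064 -0.296] 
pan x [0.287 0.223] pan y [ 0.296 -0.151] pan z [ 0.078 -0.31 ]
```

Registration is good to about 0.01 px (0.3 px per mm of lift). The front is up about 0.2 mm and the rear and pan are not shifted. Continuing.

```bash
python3 -m pendant '[{"hand":1,"x":1,"y":-0.2,"z":0.2,"wx":0,"wy":0,"wz":0},{"hand":1,"x":2,"y":-0.2,"z":0.2,"wx":0,"wy":0,"wz":0},{"hand":1,"x":3,"y":-0.2,"z":0.2,"wx":0,"wy":0,"wz":0},{"hand":1,"x":4,"y":-0.2,"z":0.2,"wx":0,"wy":0,"wz":0},{"hand":1,"x":5,"y":-0.2,"z":0.2,"wx":0,"wy":0,"wz":0},{"hand":1,"x":5,"y":-0.2,"z":0.2,"wx":0,"wy":0,"wz":0}]' ; python3 reg.py|head -7;  python3 mv.py 585.7 101 41.8 181.5
```

```text
time: 10.83
tool_pos: [0.5864, 0.095, 0.0418]
orientation: [0.0, 0.698, 0.716, -0.002]
ft_force: [0.1, -8.5, 6.6]
opening: 0.243
display/keys du,dv px [ 0.01 -0.31] cc 0.972
fr corner du,dv px [ 0.11 -0.32] cc 0.982
right edge du,dv px [ 0.77 -0.49] cc 0.994
pan du,dv px [ 0.07 -0.13] cc 0.995
rear corner du,dv px [ 0.05 -0.02] cc 1.0
slab corner(fixed) du,dv px [ 0.06 -0.  ] cc 0.998
t 11.03 [586.4  95.   41.8] [ 0.1 -8.8  6.5]
t 11.03 tcp [586.4  95.   41.8] shift [ 6.  -0.5 -0. ] turn [-0.1   0.16  0.01] F [ 0.12 -8.82  6.52] M [-1.43 -0.16 -0.01] op 0.245
toolx [-0.0263  0.9997 -0.0028] tooly [ 0.9997  0.0263 -0.0017]
```

```bash
python3 -m pendant '[{"hand":1,"x":1,"y":-0.2,"z":0.1,"wx":0,"wy":0.1,"wz":0},{"hand":1,"x":2,"y":-0.2,"z":0.1,"wx":0,"wy":0.1,"wz":0},{"hand":1,"x":3,"y":-0.2,"z":0.1,"wx":0,"wy":0.1,"wz":0},{"hand":1,"x":4,"y":-0.2,"z":0.1,"wx":0,"wy":0.1,"wz":0},{"hand":1,"x":5,"y":-0.2,"z":0.1,"wx":0,"wy":0.1,"wz":0},{"hand":1,"x":6,"y":-0.2,"z":0.1,"wx":0,"wy":0.1,"wz":0},{"hand":1,"x":6.5,"y":-0.2,"z":0.1,"wx":0,"wy":0.1,"wz":0},{"hand":1,"x":6.5,"y":-0.2,"z":0.1,"wx":0,"wy":0.1,"wz":0}]' ; python3 reg.py|head -7;  python3 mv.py 585.7 105 41.8 181.5; python3 snap.py 8 1
```

```text
time: 11.7
tool_pos: [0.5862, 0.1008, 0.0418]
orientation: [0.0, 0.698, 0.716, -0.001]
ft_force: [0.5, -9.0, 5.9]
opening: 0.248
display/keys du,dv px [ 0.22 -0.58] cc 0.98
fr corner du,dv px [ 0.22 -0.58] cc 0.99
right edge du,dv px [ 1.06 -0.89] cc 0.999
pan du,dv px [ 0.18 -0.3 ] cc 0.983
rear corner du,dv px [ 0.11 -0.06] cc 0.998
slab corner(fixed) du,dv px [0.08 0.01] cc 0.995
t 11.9 [586.2 100.8  41.8] [ 0.5 -9.6  6. ]
t 11.9 tcp [586.2 100.8  41.8] shift [ 4.3 -0.4 -0. ] turn [-0.08  0.15 -0.04] F [ 0.46 -9.56  6.02] M [-1.53 -0.22 -0.02] op 0.245
toolx [-0.0256  0.9997 -0.0026] tooly [ 0.9997  0.0255 -0.0013]
```

View pics/scene_8.png

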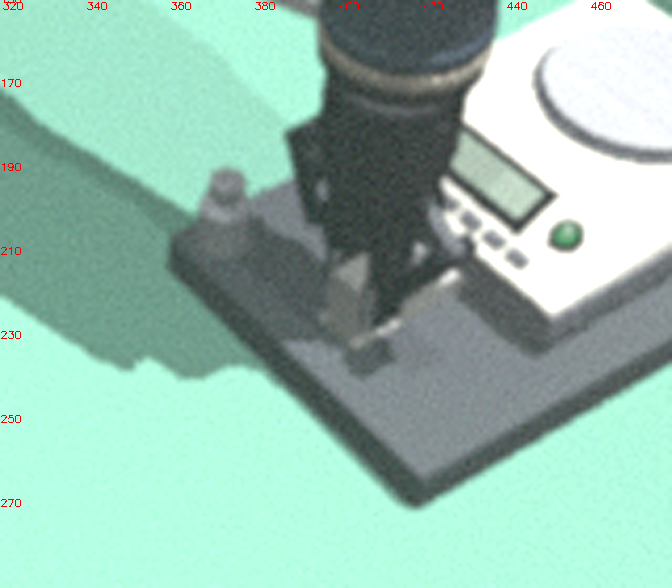

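The picture agrees with the numbers: the balance is still in place and only its front has risen (dv −0.58 px ≈ 1.9 mm at the edge, 1.65 mm at the feet). That matches the ramp geometry from contact at y ≈ 89.8. About 6 mm to go.

```bash
python3 -m pendant '[{"hand":1,"x":1,"y":-0.2,"z":0.1,"wx":0,"wy":0.1,"wz":0},{"hand":1,"x":2,"y":-0.2,"z":0.1,"wx":0,"wy":0.1,"wz":0},{"hand":1,"x":3,"y":-0.2,"z":0.1,"wx":0,"wy":0.1,"wz":0},{"hand":1,"x":4,"y":-0.2,"z":0.1,"wx":0,"wy":0.1,"wz":0},{"hand":1,"x":5,"y":-0.2,"z":0.1,"wx":0,"wy":0.1,"wz":0},{"hand":1,"x":6,"y":-0.2,"z":0.1,"wx":0,"wy":0.1,"wz":0},{"hand":1,"x":6.2,"y":-0.2,"z":0.1,"wx":0,"wy":0.1,"wz":0},{"hand":1,"x":6.2,"y":-0.2,"z":0.1,"wx":0,"wy":0.1,"wz":0}]' ; python3 reg.py|head -7;  python3 mv.py 585.7 107 41.8 181.5; python3 snap.py 9 1
```

```text
time: 12.67
tool_pos: [0.5859, 0.1062, 0.0418]
orientation: [0.001, 0.698, 0.716, -0.001]
ft_force: [0.9, -8.5, 5.5]
opening: 0.248
display/keys du,dv px [ 0.41 -0.79] cc 0.911
fr corner du,dv px [ 0.42 -0.84] cc 0.973
right edge fail
pan du,dv px [ 0.27 -0.44] cc 0.963
rear corner du,dv px [ 0.11 -0.06] cc 0.999
slab corner(fixed) du,dv px [0.07 0.01] cc 0.992
t 12.87 [586.  106.2  41.8] [-0.  -9.4  5.8]
t 12.87 tcp [586.  106.2  41.8] shift [ 0.8 -0.3 -0. ] turn [-0.06  0.14 -0.07] F [-0.03 -9.36  5.85] M [-1.57 -0.21  0.07] op 0.25
toolx [-0.0249  0.9997 -0.0024] tooly [ 0.9997  0.0249 -0.001 ]
```

View pics/scene_9.png

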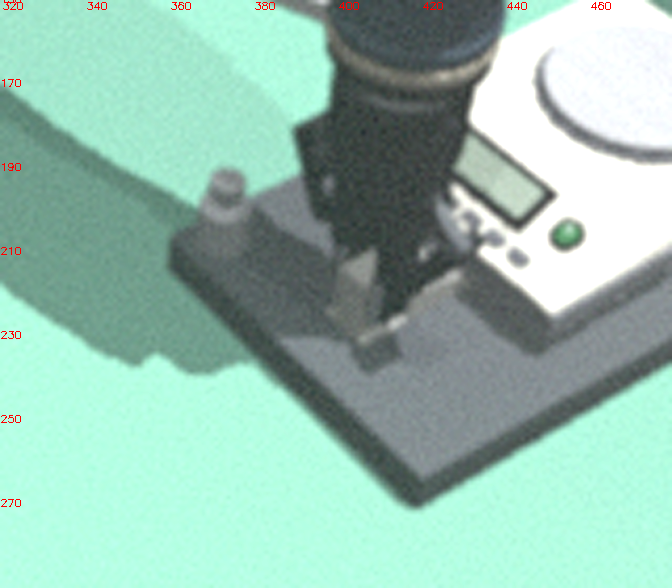

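```bash
cat > rig.py <<'E'
from h import *
from scipy.optimize import least_squares
g=lambda a:cv2.GaussianBlur(cv2.cvtColor(a.astype(np.float32),cv2.COLOR_BGR2GRAY),(0,0),.7)
A=g(np.load("s7.npz")["scene"]);B=g(np.load("snow.npz")["scene"])
# feature centre px, height of that point (m)
F={"disp corner R":(448,194,.072),"disp bottom":(440,203,.068),"button":(454,206,.07),"fr corner":(451,226,.063),"pan right":(495,174,.103),"pan near":(476,188,.103),"pan L":(448,168,.103),"rr corner":(514,181,.0935),"pan mid-near":(462,184,.103),"pan far":(470,157,.103),"slab":(421,264,.03),"slab2":(521,205,.03)}
obs=[]
for k,(u,v,z) in F.items():
    h=7; W=np.eye(2,3,dtype=np.float32); u0,v0=u-h,v-h
    try: cc,W=cv2.findTransformECC(A[v0:v+h+1,u0:u+h+1],B[v0:v+h+1,u0:u+h+1],W,cv2.MOTION_TRANSLATION,(3,300,1e-6))
    except cv2.error: print(k,"fail"); continue
    print(k,np.round(W[:,2],2),round(cc,3))
    if not k.startswith("slab") and cc>.97: obs.append((k,back("scene",(u,v),z),W[:,2].copy()))
O=np.array([.5807,.272,.03]);yaw=np.radians(91.5);X=np.array([np.cos(yaw),np.sin(yaw),0]);Y=np.array([-X[1],X[0],0])
from scipy.spatial.transform import Rotation as R
def mvp(p,P):
    piv=O+.085*X
    # pitch up of the front about the rear feet; roll about X; yaw
    return piv+R.from_rotvec(Y*p[0]+X*p[3]+np.array([0,0,p[4]])).apply(P-piv)+X*p[1]+Y*p[2]
def res(p,full=True):
    r=np.concatenate([(proj("scene",mvp(p,P))-proj("scene",P))[0]-d for k,P,d in obs])
    return np.r_[r/.05, p[1]/.001,p[2]/.001,p[3]/.003,p[4]/.003]
s=least_squares(res,np.zeros(5),loss="soft_l1"); p=s.x
print("pitch mrad",round(p[0]*1e3,2),"shift X,Y mm",np.round(p[1:3]*1e3,2),"roll,yaw mrad",np.round(p[3:]*1e3,2))
for n,(a,b) in {"foot L":(-.08,.065),"foot R":(-.08,-.065),"edge":(-.1075,0)}.items():
    P=O+a*X+b*Y; print(n,"lift mm",np.round((mvp(p,P)-P)*1e3,2))
print("resid px",np.round(np.array([(proj("scene",mvp(p,P))-proj("scene",P))[0]-d for k,P,d in obs]),2).tolist())
E
python3 rig.py
```

```text
disp corner R [ 0.16 -0.9 ] 0.982
disp bottom [ 0.91 -0.65] 0.905
button [ 0.43 -0.89] 0.819
fr corner [ 0.5  -0.31] 0.909
pan right fail
pan near [-0.49 -0.44] 0.832
pan L [0.54 0.01] 0.95
rr corner [ 0.33 -0.1 ] 0.964
pan mid-near [-0.03 -0.74] 0.998
pan far fail
slab [ 0. -0.] 1.0
slab2 [0.01 0.03] 1.0
pitch mrad 9.38 shift X,Y mm [0.65 1.07] roll,yaw mrad [-0.15 -1.52]
foot L lift mm [-1.34  0.72  1.54]
foot R lift mm [-1.33  0.52  1.56]
edge lift mm [-1.38  0.62  1.8 ]
resid px [[-0.14, 0.08], [0.12, -0.05]]
```

```bash
cat > lk.py <<'E'
from h import *
import sys
from scipy.spatial.transform import Rotation as R
from scipy.optimize import least_squares
g=lambda a:cv2.GaussianBlur(cv2.cvtColor(a.astype(np.float32),cv2.COLOR_BGR2GRAY),(0,0),.8)
O=np.array([.5807,.272,.03]);yaw=np.radians(91.5);X=np.array([np.cos(yaw),np.sin(yaw),0]);Y=np.array([-X[1],X[0],0])
piv=O+.085*X
def mvp(p,P): return piv+R.from_rotvec(Y*p[0]+X*p[3]+np.array([0,0,p[4]])).apply(P-piv)+X*p[1]+Y*p[2]
def run(A,B,umin,skip=()):
    bx=(back("scene",(421.8,167.9),.0935)-O)@X   # where the sloping front ends
    ver=np.array([(450.6,225.9),(515.9,180.4),(466.1,145.2),(421.8,167.9),(402.9,186.1)],np.float32)
    m=np.zeros(A.shape,np.uint8); cv2.fillConvexPoly(m,np.round(ver).astype(int),1); m=cv2.dilate(m,np.ones((5,5)))
    v,u=np.nonzero(m); k=u>=umin; u,v=u[k],v[k]
    f,cx,cy,E=cal("scene"); D=np.c_[(u-cx)/f,(v-cy)/f,np.ones(len(u))]@E[:3,:3].T; o=E[:3,3]
    z=np.full(len(u),.09)
    for _ in range(8):
        P=o+D*((z-o[2])/D[:,2])[:,None]; a=(P-O)@X; z=.063+np.clip((a+.1075)/(bx+.1075),0,1)*.0305
    pc=cv2.fitEllipse if False else None
    # pan disc: in picture centre (471,172), radii ~25x17
    pan=((u-471)/26.)**2+((v-172)/17.5)**2<1; z[pan]=.103; P=o+D*((z-o[2])/D[:,2])[:,None]
    p0=proj("scene",P)
    def res(p):
        q=proj("scene",mvp(p,P))-p0
        b=cv2.remap(B,(u+q[:,0]).astype(np.float32)[:,None],(v+q[:,1]).astype(np.float32)[:,None],cv2.INTER_CUBIC)[:,0]
        r=p[5]*b+p[6]-A[v,u]
        return np.r_[r/3,p[1]/.002,p[2]/.002,p[3]/.003,p[4]/.003]
    s=least_squares(res,np.r_[np.zeros(5),1,0],loss="soft_l1",x_scale=[.01,.001,.001,.01,.01,.1,5],diff_step=1e-3*0+None if False else None); p=s.x
    print("n",len(u),"bend mm",round(bx*1e3),"pitch mrad",round(p[0]*1e3,2),"shift X,Y mm",np.round(p[1:3]*1e3,2),"roll,yaw mrad",np.round(p[3:5]*1e3,2),"gain",np.round(p[5:],2),"rms",round(float(np.sqrt(np.mean(s.fun**2))*3),2))
    for n,(a,b) in {"foot L":(-.08,.065),"foot R":(-.08,-.065)}.items():
        Q=O+a*X+b*Y; print("  ",n,np.round((mvp(p,Q)-Q)*1e3,2))
A=g(np.load("s7.npz")["scene"])
for f in sys.argv[1:]:
    for umin in (445,455,465):
        print(f,umin,end=" "); run(A,g(np.load(f)["scene"]),umin)
E
sed -i 's/,diff_step=1e-3\*0+None if False else None//' lk.py
python3 lk.py s8.npz s9.npz snow.npz
```

```text
s8.npz 445 n 3847 bend mm -48 pitch mrad 0.0 shift X,Y mm [-0. -0.] roll,yaw mrad [-0. -0.] gain [0.98 4.63] rms 5.88
   foot L [0. 0. 0.]
   foot R [0. 0. 0.]
s8.npz 455 n 3072 bend mm -48 pitch mrad 0.0 shift X,Y mm [-0. -0.] roll,yaw mrad [-0.  0.] gain [0.99 3.53] rms 4.28
   foot L [0. 0. 0.]
   foot R [0. 0. 0.]
s8.npz 465 n 2283 bend mm -48 pitch mrad 0.0 shift X,Y mm [ 0. -0.] roll,yaw mrad [-0. -0.] gain [0.99 2.07] rms 3.42
   foot L [0. 0. 0.]
   foot R [0. 0. 0.]
s9.npz 445 n 3847 bend mm -48 pitch mrad 0.0 shift X,Y mm [-0.  0.] roll,yaw mrad [ 0. -0.] gain [0.97 6.44] rms 8.38
   foot L [0. 0. 0.]
   foot R [0. 0. 0.]
s9.npz 455 n 3072 bend mm -48 pitch mrad 0.0 shift X,Y mm [0. 0.] roll,yaw mrad [-0. -0.] gain [0.98 4.69] rms 6.22
   foot L [0. 0. 0.]
   foot R [0. 0. 0.]
s9.npz 465 n 2283 bend mm -48 pitch mrad 0.0 shift X,Y mm [-0. -0.] roll,yaw mrad [ 0. -0.] gain [0.99 2.75] rms 4.78
   foot L [0. 0. 0.]
   foot R [0. 0. 0.]
snow.npz 445 n 3847 bend mm -48 pitch mrad 0.0 shift X,Y mm [-0.  0.] roll,yaw mrad [-0.  0.] gain [0.97 6.28] rms 8.36
   foot L [0. 0. 0.]
   foot R [0. 0. 0.]
snow.npz 455 n 3072 bend mm -48 pitch mrad 0.0 shift X,Y mm [ 0. -0.] roll,yaw mrad [ 0. -0.] gain [0.98 4.68] rms 6.2
   foot L [0. 0. 0.]
   foot R [0. 0. 0.]
snow.npz 465 n 2283 bend mm -48 pitch mrad 0.0 shift X,Y mm [-0.  0.] roll,yaw mrad [-0. -0.] gain [0.99 2.72] rms 4.77
   foot L [0. 0. 0.]
   foot R [0. 0. 0.]
```

```bash
python3 - <<'E'
s=open("lk.py").read()
s=s.replace("    def res(p):\n","    def res(x):\n        p=np.r_[(x[:5]-10)/1e3,x[5]/10,x[6]-10]\n")
i=s.index("    s=least_squares("); j=s.index("; p=s.x",i)
s=s[:i]+"    s=least_squares(res,np.r_[np.full(5,10.),10,10],loss='soft_l1',diff_step=.03); x=s.x; p=np.r_[(x[:5]-10)/1e3,x[5]/10,x[6]-10]"+s[j+len("; p=s.x"):]
s=s.replace("    pc=cv2.fitEllipse if False else None\n","")
open("lk.py","w").write(s)
E
python3 lk.py s8.npz s9.npz snow.npz
```

```text
s8.npz 445 n 3847 bend mm -48 pitch mrad 9.44 shift X,Y mm [-0.14  0.01] roll,yaw mrad [-0.22 -0.04] gain [0.99 2.06] rms 2.19
   foot L [-0.02 -0.13  1.54]
   foot R [-0.02 -0.13  1.57]
s8.npz 455 n 3072 bend mm -48 pitch mrad 8.99 shift X,Y mm [-0.09  0.16] roll,yaw mrad [1.31 0.38] gain [0.99 2.23] rms 1.68
   foot L [-0.09 -0.11  1.57]
   foot R [-0.09 -0.07  1.4 ]
s8.npz 465 n 2283 bend mm -48 pitch mrad 6.39 shift X,Y mm [ 0.06 -0.02] roll,yaw mrad [-0.23 -0.71] gain [0.99 2.29] rms 1.56
   foot L [-0.1   0.11  1.04]
   foot R [-0.1   0.01  1.07]
s9.npz 445 n 3847 bend mm -48 pitch mrad 14.05 shift X,Y mm [-0.11 -0.02] roll,yaw mrad [-0.28 -0.22] gain [0.99 3.  ] rms 2.41
   foot L [-0.02 -0.08  2.3 ]
   foot R [-0.02 -0.11  2.34]
s9.npz 455 n 3072 bend mm -48 pitch mrad 13.4 shift X,Y mm [-0.13 -0.04] roll,yaw mrad [-0.45 -0.63] gain [0.99 2.67] rms 2.01
   foot L [-0.06 -0.08  2.18]
   foot R [-0.06 -0.16  2.24]
s9.npz 465 n 2283 bend mm -48 pitch mrad 10.19 shift X,Y mm [ 0.03 -0.14] roll,yaw mrad [-1.17 -2.11] gain [0.99 2.93] rms 1.95
   foot L [-0.21  0.17  1.6 ]
   foot R [-0.2  -0.1   1.76]
snow.npz 445 n 3847 bend mm -48 pitch mrad 15.1 shift X,Y mm [-0.24  0.06] roll,yaw mrad [0.15 0.69] gain [0.99 2.52] rms 2.4
   foot L [ 0.06 -0.26  2.5 ]
   foot R [ 0.06 -0.17  2.48]
snow.npz 455 n 3072 bend mm -48 pitch mrad 13.21 shift X,Y mm [-0.14 -0.05] roll,yaw mrad [-0.7  -0.64] gain [0.99 2.96] rms 1.98
   foot L [-0.06 -0.09  2.13]
   foot R [-0.05 -0.17  2.22]
snow.npz 465 n 2283 bend mm -48 pitch mrad 11.93 shift X,Y mm [-0.1  -0.12] roll,yaw mrad [-1.07 -1.31] gain [0.99 2.47] rms 1.9
   foot L [-0.09 -0.    1.9 ]
   foot R [-0.09 -0.17  2.04]
```

Rigid image registration gives a foot lift of about 2.3–2.5 mm at both feet, roll ≈ 0 and body shift about 0.1 mm. The ramp geometry gives 2.4 mm. I'll nudge just under 1 mm more towards the middle of the band and let it settle.

```bash
python3 -m pendant '[{"hand":1,"x":0.4,"y":0,"z":0.1,"wx":0,"wy":0.1,"wz":0},{"hand":1,"x":0.9,"y":0,"z":0.1,"wx":0,"wy":0.1,"wz":0},{"hand":1,"x":0.9,"y":0,"z":0.1,"wx":0,"wy":0.1,"wz":0},{"hand":1,"x":0.9,"y":0,"z":0.1,"wx":0,"wy":0.1,"wz":0},{"hand":1,"x":0.9,"y":0,"z":0.1,"wx":0,"wy":0.1,"wz":0},{"hand":1,"x":0.9,"y":0,"z":0.1,"wx":0,"wy":0.1,"wz":0},{"hand":1,"x":0.9,"y":0,"z":0.1,"wx":0,"wy":0.1,"wz":0},{"hand":1,"x":0.9,"y":0,"z":0.1,"wx":0,"wy":0.1,"wz":0},{"hand":1,"x":0.9,"y":0,"z":0.1,"wx":0,"wy":0.1,"wz":0},{"hand":1,"x":0.9,"y":0,"z":0.1,"wx":0,"wy":0.1,"wz":0}]' ; python3 reg.py|head -7;  python3 mv.py 585.7 107 41.8 181.5; python3 snap.py 10 1; python3 lk.py snow.npz|head -6
python3 - <<'E'
from h import *
cv2.imwrite("pics/full10.png",np.load("s10.npz")["scene"])
E
```

```text
time: 13.8
tool_pos: [0.586, 0.1064, 0.0418]
orientation: [0.001, 0.698, 0.716, -0.001]
ft_force: [-1.3, -8.4, 7.1]
opening: 0.251
display/keys du,dv px [ 0.43 -0.81] cc 0.912
fr corner du,dv px [ 0.44 -0.86] cc 0.973
right edge du,dv px [ 0.33 -0.41] cc 0.982
pan du,dv px [ 0.29 -0.43] cc 0.963
rear corner du,dv px [ 0.1  -0.07] cc 0.999
slab corner(fixed) du,dv px [0.07 0.02] cc 0.992
t 14.0 [586.  106.4  41.8] [-1.  -9.1  7.1]
t 14.0 tcp [586.  106.4  41.8] shift [ 0.6 -0.3 -0. ] turn [-0.05  0.13 -0.11] F [-1.   -9.08  7.11] M [-1.58  0.07  0.07] op 0.248
toolx [-0.0243  0.9997 -0.0023] tooly [ 9.997e-01  2.430e-02 -9.000e-04]
snow.npz 445 n 3847 bend mm -48 pitch mrad 14.12 shift X,Y mm [-0.11 -0.04] roll,yaw mrad [-0.5  -0.29] gain [0.99 2.99] rms 2.39
   foot L [-0.01 -0.08  2.3 ]
   foot R [-0.01 -0.12  2.36]
snow.npz 455 n 3072 bend mm -48 pitch mrad 13.78 shift X,Y mm [-0.15 -0.04] roll,yaw mrad [-0.2  -0.87] gain [0.99 2.41] rms 1.94
   foot L [-0.1  -0.08  2.26]
   foot R [-0.1  -0.2   2.29][ WARN:0@0.026] global loadsave.cpp:1063 imwrite_ Unsupported depth image for selected encoder is fallbacked to CV_8U.
```

View pics/full10.png

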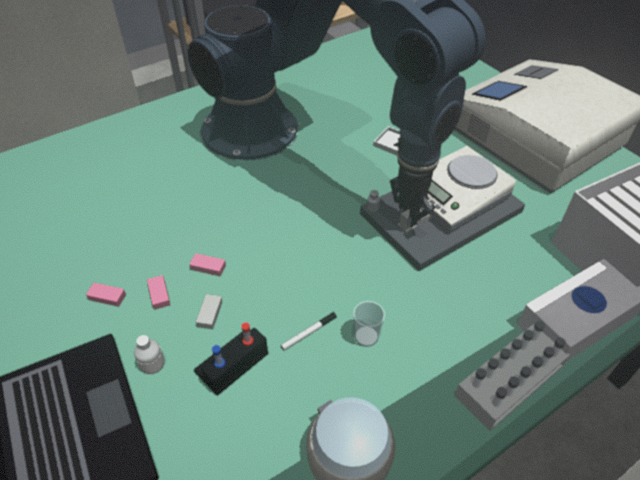

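The nudge only took up compliance (0.2 mm gained). Everything else stands where it was: weight at (374,200), dishes at (393,138), beaker and blocks unchanged. One slightly larger nudge.

```bash
python3 -m pendant '[{"hand":1,"x":0.8,"y":0,"z":0.1,"wx":0,"wy":0.1,"wz":0},{"hand":1,"x":1.2,"y":0,"z":0.1,"wx":0,"wy":0.1,"wz":0},{"hand":1,"x":1.6,"y":0,"z":0.1,"wx":0,"wy":0.1,"wz":0},{"hand":1,"x":1.6,"y":0,"z":0.1,"wx":0,"wy":0.1,"wz":0},{"hand":1,"x":1.6,"y":0,"z":0.1,"wx":0,"wy":0.1,"wz":0},{"hand":1,"x":1.6,"y":0,"z":0.1,"wx":0,"wy":0.1,"wz":0},{"hand":1,"x":1.6,"y":0,"z":0.1,"wx":0,"wy":0.1,"wz":0},{"hand":1,"x":1.6,"y":0,"z":0.1,"wx":0,"wy":0.1,"wz":0},{"hand":1,"x":1.6,"y":0,"z":0.1,"wx":0,"wy":0.1,"wz":0},{"hand":1,"x":1.6,"y":0,"z":0.1,"wx":0,"wy":0.1,"wz":0}]' ; python3 reg.py|head -7;  python3 mv.py 585.7 107 41.8 181.5; python3 lk.py snow.npz|head -6
```

```text
time: 14.93
tool_pos: [0.586, 0.1072, 0.0417]
orientation: [0.001, 0.699, 0.715, -0.001]
ft_force: [-0.9, -9.7, 6.3]
opening: 0.249
display/keys du,dv px [ 0.59 -0.81] cc 0.971
fr corner du,dv px [ 0.44 -0.9 ] cc 0.969
right edge du,dv px [ 2.83 -2.12] cc 0.999
pan du,dv px [ 0.29 -0.44] cc 0.957
rear corner du,dv px [ 0.1  -0.06] cc 0.998
slab corner(fixed) du,dv px [0.08 0.02] cc 0.992
t 15.13 [586.  107.2  41.8] [ -0.2 -10.    5.8]
t 15.13 tcp [586.  107.2  41.8] shift [-0.2 -0.3 -0. ] turn [-0.04  0.13 -0.15] F [-0.16 -9.99  5.84] M [-1.76  0.02  0.05] op 0.248
toolx [-0.0236  0.9997 -0.0023] tooly [ 9.997e-01  2.360e-02 -8.000e-04]
snow.npz 445 n 3847 bend mm -48 pitch mrad 14.97 shift X,Y mm [-0.15  0.02] roll,yaw mrad [-0.38  0.28] gain [0.99 2.86] rms 2.31
   foot L [ 0.03 -0.15  2.45]
   foot R [ 0.03 -0.11  2.49]
snow.npz 455 n 3072 bend mm -48 pitch mrad 13.87 shift X,Y mm [-0.09 -0.14] roll,yaw mrad [-0.84 -1.58] gain [0.99 2.72] rms 1.94
   foot L [-0.12  0.02  2.23]
   foot R [-0.12 -0.18  2.34]
```

At TCP y = 107.2 the estimates are 2.25–2.5 mm by image and about 2.55 mm by ramp travel, so both feet are inside the band. The wedge is still gripped and steady. Handing in.

```bash
python3 -c "
from plant import ticket,arm
print(ticket.job_done()); o=arm.get_obs(); print(o['time'],o['tool_pos'],o['ft_force'],o['opening'])"
```

```text
the job is handed in; nothing more can be done
None
the job is handed in; nothing more can be done
```

I gripped the light grey wedge by its rib and set it flat on the ledge. I then pushed it under the middle of the balance's front edge and handed the job in at about 15.1 s of the 48 s, with the wedge still gripped.

**Lift:** both front feet should be clear of the stone by about 2.3–2.5 mm according to the images, and about 2.55 mm according to how far the ramp travelled after contact. A few fits on smaller image regions, taken earlier in the push, read lower, down to about 1.6–2.0 mm. I trusted them less because they left out the front of the balance.

**Balance position:** it was not shoved. The fitted shift is about 0.2 mm or less, with almost no roll, so the two feet rose together.

**Last readings:** the push was about 10 N and the downward press about 6 N. The highest press I read was 16 N, at a brief moment before contact. The opening matched the rib, so the grip held.

**Checks that fell short:**
- The top camera was blocked by the arm, so the lift was checked with the scene camera and the forces only.
- Single small image patches near the gripper and its shadow gave unreliable shifts.
- The first two move commands that left out some keys were refused without moving the arm.

The last full scene picture, taken just before a final 0.8 mm nudge, showed the weight, dishes, beaker, blocks and other items where they started.

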